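# Tip the sugar shaker out of a deep canister

### The arm

A 7-joint arm with a two-finger parallel gripper is mounted at the origin on a cart in front of the work surface, level with it; the furniture and walls round the work are solid. World frame = base frame: x ahead of the robot, y to its left, z up, the work surface at z = 0. Lengths are in mm, angles in rad, forces in N, time in s.
With the tool pointing down it reaches from about 400 to 875 mm from the base axis. Payload 6.5 kg.
Tool frame: the origin (TCP) lies midway between the tips of the shut fingers; the grasp point (between the pads) lies 19 mm behind it; z points along the fingers, y is the line along which they close (so a half turn about z gives the same grasp; the last joint's range is limited). The gripper opens to 88 mm and grips with 3 to 60 N. Pads are 18 mm wide; open, the fingers measure 123 mm over their backs; the gripper's body (75 mm by 187 mm) begins 45 mm behind the grasp point.
Start: joints at [-1.304, 0.536, -0.004, 1.538, 0.003, 1.067, -0.071], TCP at [212.344, 614.329, 238.716] pointing down, gripper open.
Joint ranges: [-2.7, 2.7], [-0.37, 2.16], [-1.27, 1.26], [0.24, 2.4], [-1.31, 4.45], [0.19, 1.91], [-2.76, 2.76]. Speed limits (rad/s): [2.39, 2.39, 3.14, 3.14, 3.14, 3.14, 3.14].

### API

Orientations are given as [roll, pitch, yaw] about the fixed x, y, z axes, in that order (R = Rz(yaw) Ry(pitch) Rx(roll)).
In Python, from plant import r, cams gives the robot as it stands.
- The arm moves only by the tool drive_tool, never from a script. Its argument "commands" is one flat list of numbers, 4 for each row, row after row: the shift along the world's x, y, z normalised to -1 to 1, where 1 is 0.25 m, then the turn about the world's z normalised to -1 to 1, where 1 is 90 degrees. In form: [tx, ty, tz, spin, tx, ty, tz, spin, ...]. A call has exactly 5 rows; each row is the pose to reach, as a shift and turn from the pose commanded when the call began; what a row does not reach only later rows make up. A row lasts 1/8 s, in which the tool goes at most 62.5 mm and 10.7 degrees, less where a joint would pass 70% of its speed; a pose out of reach is approached as far as the arm can. A call with a number of a shift or a turn outside -1 to 1 is refused whole. A call with a gripper value outside its range is refused whole. "gripper" is the closure, from -1 (fully open) to 1 (shut), set as the call begins (left out, the last holds). The fingers move at their own pace and stop on an object; "squeeze" is the grip in N (left out, the last holds). Time passes only in rows, so rows that repeat a pose let the fingers close, or fill a call up. It gives the time, the measured TCP pose, the force, the opening and the grip force at its end, in the units of the state.
- r.sense(): the state, without advancing time (a new reading comes with each control period).
- cams.read_camera(name): name is "side" or "top" or "wrist"; returns the picture (420x560x3 uint8, red, green, blue); there is no depth.
- cams.get_calibration(name): a dict with "fx", "fy", "cx", "cy" (pixels), "pose" (4x4, takes a point from camera to world coordinates). Camera axes: x right, y up, looking along -z (the intrinsics and any distortion apply to the point x, -y, -z); pixel columns grow to the right and rows downward; lengths in mm; the calibration is good to about 2 mm. A picture is of the moment at which its call begins: read the wrist's pose just before it. get_calibration takes no time and is no camera call; for the wrist camera it gives the pose at the moment of the call.
- r.close_job(): hands the job in; it is judged then, once.
The state is a dict: "clock": time; "q": joint angles; "qd": joint speeds; "tau": joint torques, N m; "tool_pos": TCP position; "orientation": TCP orientation; "force": force on the tool from outside, world axes, zero at the start; "torque": the same for the moment, N m; "width": finger opening in mm; "grasp_force": force on a finger pad.
Only numpy, scipy, OpenCV 4.12 (cv2) and the standard library are available. Lean on these libraries where they do the work, as an engineer would, in place of code of your own. Each camera call takes 0.05 s, during which the arm holds its last target. There are 200 camera calls.

### The job

The glass sugar shaker has slipped to the bottom of the tall metal canister, too deep for fingers. Take the canister out of its slanted stand, tip it low over the wooden tray so that the shaker slides out gently and comes to lie flat inside the tray, then put the empty canister back in the stand as it was. Leave the mug, the timer, the oat roll and the pretzel where they are.

Things in the scene. Friction and masses are not known exactly. Their poses are not given: they have to be found in the camera images.
- canister: Loose tall square canister of bare metal, 55 x 55 mm outside, 175 mm long, walls and bottom 3 mm, open at one end, 0.2 kg. Origin: centre of its closed underside; +z runs along its axis to the mouth. At the start it leans 50 degrees from vertical: x points down at right angles into the back rest, y is level. The faces across y are free to grip from 60 mm above the underside upward.
- canister_mouth (a point): Centre of the canister's open mouth, 175 mm along +z from its origin.
- shaker: Loose sugar shaker, clear glass, grey top, 44 mm in diameter (34 mm at the top), 90 mm long, 0.1 kg; at first it stands on the canister's bottom, top towards the mouth. Origin: centre of its base, +z to its top. It slides in the polished canister only when the mouth points well below level (some 15 to 30 degrees below; friction varies).
- shaker_top (a point): Centre of the shaker's top end, 90 mm along +z from its base.
- stand: Fixed slanted metal stand, dark base plate 170 x 110 x 8 mm. Origin on the worktop under the plate's middle; +z up, +x level, the way the canister leans (to the robot's left, give or take 20 degrees). The bay has a foot square to the canister's axis, a back rest 44 mm wide under it up to 118 mm along it, and two cheeks 65 mm apart reaching 40 mm up along it; open above.
- stand_seat (a point): Where the centre of the canister's underside sits when home: 55 mm from the stand's origin along -x and 43 mm up. Home, the canister's axis points 50 degrees from vertical towards the stand's +x and its underside rests on the bay's foot.
- stand_rest (a point): Point where the centre of the canister's mouth is when the canister is home.
- tray: Fixed square tray of light wood, 210 x 210 mm outside, rim 24 mm high, walls and floor 6 mm thick. Origin on the worktop under its centre, +z up, x and y along its sides.
- mug: Loose white mug, 92 mm across, 95 mm tall; bystander. Origin under its centre.
- timer: Loose red kitchen timer, 62 x 70 x 70 mm; bystander. Origin under its centre.
- oat_roll: Loose round oat roll, 87 x 96 x 47 mm; bystander. Origin under its centre.
- pretzel: Loose brown pretzel, 122 x 119 x 45 mm; bystander. Origin under its centre.

How it is judged:
By the outcome, as a careful person would: the job done as asked, in the order asked, and still so for the second after the job is handed in, with the robot touching nothing.
It also fails if it takes over 59 s, if anything falls off the work surface, if the arm or the gripper's body presses on something with over 40 N, if the wrist force passes 120 N, or if a joint passes its speed limit or range.

## Working session

There is one attempt and no reset: what is moved stays moved. The work goes in short steps, Python scripts to look and compute and a tool call to move; the robot and the scene stay as the last step left them, time stands still between calls to the robot, and variables do not carry over. Pictures are saved under pics/ and viewed, at most 10 in all, crops included, and the job is handed in when it is done.

Besides the shell and the picture viewer there is one more tool, called after "Request:" as name(argument=value, ...), one argument or row to a line, values as JSON. drive_tool: Moves the arm, as the interface text tells. Scaled input: -1 to 1 covers 0.25 m each way for a shift and 90 degrees each way for a turn. Its arguments: {"type":"object","properties":{"commands":{"type":"array"},"gripper":{"type":"number"},"squeeze":{"type":"number"}},"required":["commands"]}

```bash
ls; mkdir -p pics
python3 - <<'E'
from plant import r,cams
import cv2,numpy as np
s=r.sense();print({k:np.round(v,3).tolist() for k,v in s.items()})
for n in("top","side"):
    c=cams.get_calibration(n);print(n,{k:np.round(v,3).tolist() for k,v in c.items()})
    cv2.imwrite(f"pics/{n}0.png",cams.read_camera(n)[:,:,::-1])
E
```

```text
pics
{'clock': 0.0, 'q': [-1.304, 0.537, -0.004, 1.539, 0.003, 1.067, -0.071], 'qd': [-0.001, -0.001, 0.001, 0.0, -0.001, -0.001, -0.0], 'tau': [0.0, -57.098, 0.991, -25.161, -0.056, 0.018, 0.0], 'tool_pos': [212.148, 613.769, 237.842], 'orientation': [-3.14, 0.0, 2.809], 'force': [-0.474, 0.097, 0.489], 'torque': [-0.026, 0.061, 0.028], 'grasp_force': 0.0, 'width': 88.556}
top {'fx': 426.144, 'fy': 426.144, 'cx': 274.706, 'cy': 208.321, 'pose': [[-0.009, 0.986, -0.167, 366.066], [-1.0, -0.009, 0.002, 144.121], [0.0, 0.167, 0.986, 1187.723], [0.0, 0.0, 0.0, 1.0]]}
side {'fx': 531.76, 'fy': 531.76, 'cx': 274.886, 'cy': 215.153, 'pose': [[-1.0, -0.022, -0.01, 511.308], [0.001, -0.422, 0.907, 1523.428], [-0.024, 0.906, 0.422, 770.411], [0.0, 0.0, 0.0, 1.0]]}
```

View pics/top0.png

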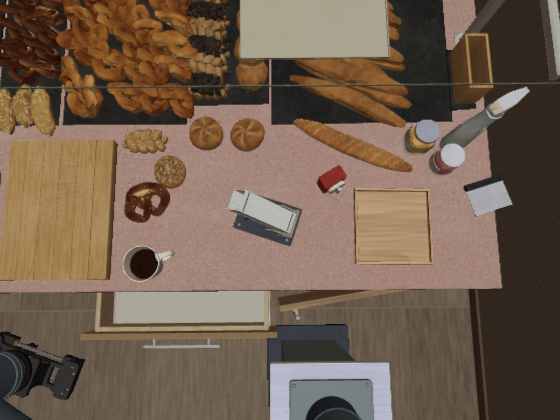

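View pics/side0.png

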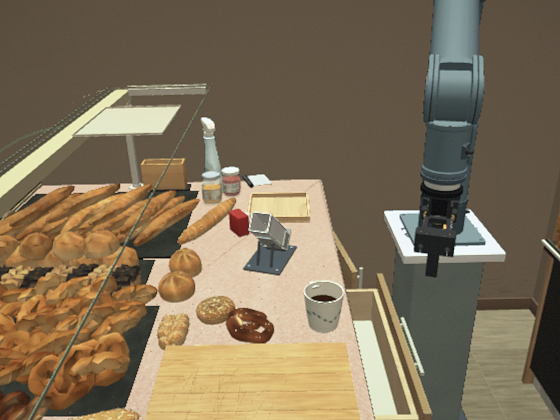

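```bash
cat > h.py <<'E'
import numpy as np,cv2
from plant import r,cams
def ray(n,uv,c=None):
    c=c or cams.get_calibration(n);P=np.array(c["pose"]);uv=np.atleast_2d(uv).astype(float)
    d=np.c_[(uv[:,0]-c["cx"])/c["fx"],-(uv[:,1]-c["cy"])/c["fy"],-np.ones(len(uv))]
    return P[:3,3],d@P[:3,:3].T
def plane(n,uv,z):
    o,d=ray(n,uv);return o+d*((z-o[2])/d[:,2:])
def tri(uvt,uvs):
    o1,d1=ray("top",uvt);o2,d2=ray("side",uvs);out=[]
    for a,b in zip(d1,d2):
        t=np.linalg.lstsq(np.c_[a,-b],o2-o1,rcond=None)[0]
        p,q=o1+a*t[0],o2+b*t[1];out.append(np.r_[(p+q)/2,np.linalg.norm(p-q)])
    return np.array(out)
def proj(n,X):
    c=cams.get_calibration(n);P=np.array(c["pose"]);p=(np.atleast_2d(X)-P[:3,3])@P[:3,:3]
    return np.c_[c["cx"]+c["fx"]*p[:,0]/-p[:,2],c["cy"]-c["fy"]*p[:,1]/-p[:,2]]
E
python3 - <<'E'
import cv2,numpy as np
t=cv2.imread("pics/top0.png");s=cv2.imread("pics/side0.png")
a=cv2.resize(t[175:255,215:315],(500,400),interpolation=cv2.INTER_CUBIC)  # x5
b=cv2.resize(s[200:280,235:305],(350,400),interpolation=cv2.INTER_CUBIC)[:, :300]
cv2.imwrite("pics/c1.png",np.hstack([a,b]))
from h import *
hsv=cv2.cvtColor(t,cv2.COLOR_BGR2HSV)
print([hsv[v,u].tolist() for u,v in[(393,227),(357,227),(340,230),(330,180),(245,232)]])
m=cv2.inRange(hsv,(12,70,100),(28,200,255));m[:, :345]=0;m[:,440:]=0;m[:178]=0;m[275:]=0
m=cv2.morphologyEx(m,cv2.MORPH_OPEN,np.ones((3,3)))
ct=max(cv2.findContours(m,0,2)[0],key=cv2.contourArea);R=cv2.minAreaRect(ct);bx=cv2.boxPoints(R)
print(R,bx.tolist(),plane("top",bx,24).round(1).tolist(),plane("top",bx,24).mean(0))
m=cv2.inRange(hsv,(90,40,20),(125,255,120));m[:,:215]=0;m[:,315:]=0;m[:185]=0;m[255:]=0
ct=max(cv2.findContours(m,0,2)[0],key=cv2.contourArea);bx=cv2.boxPoints(cv2.minAreaRect(ct));print(bx.tolist(),plane("top",bx,8).round(1).tolist())
E
```

```text
[[16, 96, 172], [18, 103, 174], [8, 63, 163], [1, 175, 131], [8, 67, 163]]
((393.5, 226.0), (76.0, 79.0), 90.0) [[354.0, 188.0], [433.0, 188.0], [433.0, 264.0], [354.0, 264.0]] [[618.5, -80.0, 24.0], [616.6, -300.7, 24.0], [406.1, -285.8, 24.0], [408.0, -71.7, 24.0]] [ 512.30480712 -184.53542044   24.        ]
[[241.62265014648438, 228.3207550048828], [244.3018798828125, 218.9434051513672], [265.5660400390625, 225.0188751220703], [262.8868103027344, 234.39622497558594]] [[509.9, 234.5, 8.0], [536.2, 227.1, 8.0], [518.6, 167.7, 8.0], [492.4, 175.3, 8.0]]
```

View pics/c1.png

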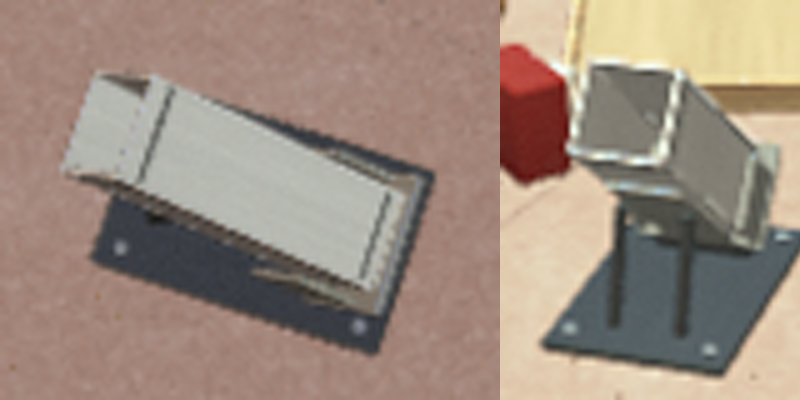

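Run:
```python
from h import *
p=plane("top",[(302,210),(290.6,245.4),(234,226.6)],8);print(p.round(1),np.linalg.norm(p[0]-p[1]),np.linalg.norm(p[2]-p[1]))
d=p[2]-p[1];yaw=np.arctan2(d[1],d[0]);w=p[0]-p[1];print("yaw",np.degrees(yaw),np.degrees(np.arctan2(w[1],w[0])))
c=(p[0]+p[2])/2;print("c",c)
q=tri([(246,190.6),(240,212.6),(234.4,189.6),(228,209.4)],[(252.6,212.6),(271.4,214),(249.6,230),(268,232.6)])
print(q.round(1),q.mean(0))
u=np.array([np.cos(yaw),np.sin(yaw),0]);seat=c*[1,1,0]-55*u+[0,0,43];a=u*np.sin(np.radians(50))+[0,0,np.cos(np.radians(50))]
print("seat",seat,"mouth",seat+175*a)
ps=plane("side",[(235+(543-500)/5,200+345/5),(235+222/5,200+375/5)],8);print(ps.round(1))
```

```text
[[560.2  65.3   8. ]
 [461.2  98.8   8. ]
 [514.9 255.8   8. ]] 104.49705652208739 165.92236533920467
yaw 71.0955699630539 -18.686733234489328
c [537.54761949 160.52603028   8.        ]
[[584.2 211.8 169.4   2.7]
 [531.4 226.  170.3   6. ]
 [593.7 243.6 132.9   0.6]
 [543.6 259.4 131.8   1.4]] [563.22415744 235.19372187 151.11058917   2.64715725]
seat [519.72813829 108.49271317  43.        ] mouth [563.16159369 235.3194559  155.4878317 ]
[[616.6 236.6   8. ]
 [516.6 272.8   8. ]]
```

Request:
drive_tool(
  commands=[0.64,-1,0,-0.55,0.64,-1,0,-0.55,0.64,-1,0,-0.55,0.64,-1,0,-0.55,0.64,-1,0,-0.55],
  gripper=-1,
)

```text
clock: 0.72
tool_pos: [373.6, 361.5, 238.6]
orientation: [-3.141, 0.001, 1.938]
force: [0.6, 0.5, 0.0]
width: 88.3
grasp_force: 0.0
```

Request:
drive_tool(
  commands=[0.64,-0.875,-0.1,-0.448,0.64,-0.875,-0.1,-0.448,0.64,-0.875,-0.1,-0.448,0.64,-0.875,-0.1,-0.448,0.64,-0.875,-0.1,-0.448],
)

```text
clock: 1.35
tool_pos: [533.9, 141.2, 213.4]
orientation: [3.141, 0.002, 1.234]
force: [0.7, -0.5, -0.1]
width: 88.1
grasp_force: 0.0
```

Run:
```python
from h import *
c=cams.get_calibration("wrist");im=cams.read_camera("wrist");cv2.imwrite("pics/w1.png",im[:,:,::-1])
s=r.sense();print(s["tool_pos"],s["orientation"])
P=np.array(c["pose"]);print(P.round(2).tolist(),c["fx"])
u=np.array([.324,.946,0]);w=np.array([-.946,.324,0]);a=.766*u+[0,0,.643];n=-.643*u+[0,0,.766]
seat=np.array([519.7,108.5,43])
X=[seat+l*a+sg*27.5*w+27.5*n for l in(0,175) for sg in(-1,1)]
print(proj("wrist",X).round(1))
```

```text
[534.59145824 139.87107594 213.29577392] [3.13970316e+00 2.56885018e-03 1.23428550e+00]
[[0.94, 0.31, 0.1, 560.13], [-0.33, 0.9, 0.29, 215.09], [0.0, -0.31, 0.95, 358.91], [0.0, 0.0, 0.0, 1.0]] 358.19401425996705
[[307.2 251.7]
 [245.7 252.1]
 [328.   90.9]
 [213.7  91.6]]
```

View pics/w1.png

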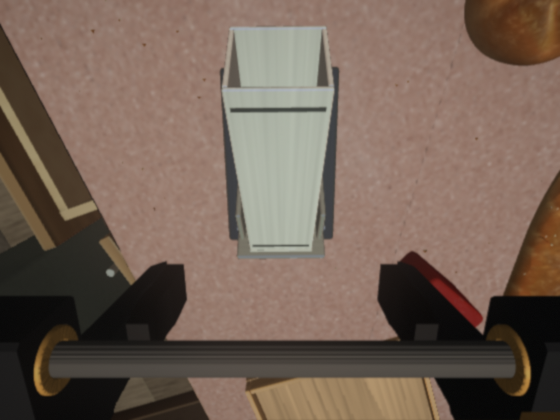

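Request:
drive_tool(
  commands=[0,0,-0.25,0,0,0,-0.36,0,0,0,-0.36,0,0,0,-0.36,0,0,0,-0.36,0],
)

```text
clock: 2.02
tool_pos: [533.3, 146.2, 125.2]
orientation: [3.14, -0.002, 1.242]
force: [-0.0, 0.5, 0.1]
width: 88.5
grasp_force: 0.0
```

Request:
drive_tool(
  commands=[0.006,0,-0.1,0,0.006,0,-0.164,0,0.006,0,-0.164,0,0.006,0,-0.164,0,0.006,0,-0.164,0],
)

```text
clock: 2.65
tool_pos: [534.4, 145.7, 83.5]
orientation: [3.141, -0.001, 1.241]
force: [-0.2, 0.5, -0.9]
width: 88.4
grasp_force: 0.0
```

Request:
drive_tool(
  commands=[0,0,0,0,0,0,0,0,0,0,0,0,0,0,0,0,0,0,0,0],
  gripper=1,
  squeeze=8,
)

```text
clock: 3.28
tool_pos: [534.0, 145.5, 82.8]
orientation: [3.141, -0.0, 1.241]
force: [0.7, 0.5, 0.8]
width: 55.2
grasp_force: 8.0
```

Request:
drive_tool(
  commands=[0.02,0.05,0.1,0,0.03,0.1,0.2,0,0.03,0.1,0.3,0,0.03,0.1,0.4,0,0.03,0.1,0.4,0],
)

```text
clock: 3.9
tool_pos: [542.0, 170.8, 183.7]
orientation: [3.14, -0.002, 1.241]
force: [1.5, 0.8, -3.6]
width: 55.1
grasp_force: 8.0
```

Run:
```python
from h import *
im=cams.read_camera("side")[:,:,::-1];c=cv2.resize(im[130:290,200:360],(480,480));
im=cams.read_camera("wrist")[:,:,::-1];cv2.imwrite("pics/c2.png",np.hstack([c,cv2.resize(im,(320,480))]))
print(r.sense()["tool_pos"],r.sense()["grasp_force"],r.sense()["width"])
```

```text
[540.50949654 170.47854899 181.64054794] 7.999940757508739 54.986720101629416
```

View pics/c2.png

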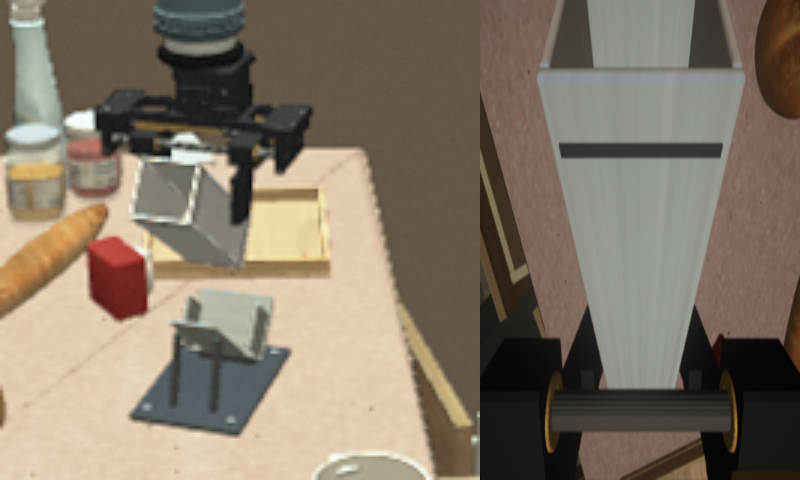

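Request:
drive_tool(
  commands=[-0.02,-0.15,0,0.05,-0.05,-0.35,0,0.1,-0.1,-0.55,0,0.15,-0.12,-0.75,0,0.21,-0.12,-0.95,0,0.21],
  squeeze=15,
)

```text
clock: 4.62
tool_pos: [509.7, -68.3, 181.3]
orientation: [-3.139, -0.0, 1.572]
force: [1.2, -0.3, -2.3]
width: 55.1
grasp_force: 15.0
```

Request:
drive_tool(
  commands=[0,-0.2,0,0,0,-0.36,-0.1,0,0,-0.43,-0.2,0,0,-0.43,-0.28,0,0,-0.43,-0.28,0],
)

```text
clock: 5.25
tool_pos: [509.1, -174.0, 110.2]
orientation: [-3.136, -0.001, 1.57]
force: [-0.9, -0.2, -4.0]
width: 55.0
grasp_force: 15.0
```

Request:
drive_tool(
  commands=[0,0,0,0,0,0,0,0,0,0,0,0,0,0,0,0,0,0,0,0],
  squeeze=5,
)

```text
clock: 5.88
tool_pos: [511.4, -174.4, 112.9]
orientation: [3.141, 0.0, 1.571]
force: [-0.7, 0.1, -3.9]
width: 55.1
grasp_force: 5.0
```

```bash
cat > look.py <<'E'
from h import *
import sys
im=cams.read_camera("wrist")[:,:,::-1];cv2.imwrite(f"pics/{sys.argv[1]}w.png",im)
# mouth lip: strongest horizontal edge of the bright canister in the central columns
hsv=cv2.cvtColor(im,cv2.COLOR_BGR2HSV);m=cv2.inRange(hsv,(0,0,110),(180,45,255))
print("rows with wide grey span:",[(y,int(np.flatnonzero(m[y]).min()),int(np.flatnonzero(m[y]).max()),int((m[y]>0).sum())) for y in range(0,340,24) if m[y].any()])
s=r.sense();print(s["clock"],np.round(s["tool_pos"],1),s["grasp_force"],s["width"],np.round(s["force"],1),np.round(s["torque"],3))
E
python3 look.py a
python3 - <<'E'
from h import *
im=cams.read_camera("top")[:,:,::-1];s=cams.read_camera("side")[:,:,::-1]
cv2.imwrite("pics/c3.png",np.hstack([cv2.resize(s[120:240,200:340],(490,420)),cv2.resize(cv2.imread("pics/aw.png"),(300,420))]))
E
```

```text
rows with wide grey span: [(0, 171, 392, 222), (24, 174, 389, 21), (48, 177, 386, 210), (72, 181, 383, 203), (96, 184, 379, 196), (120, 188, 375, 188), (144, 191, 372, 182), (168, 194, 369, 176), (192, 198, 365, 168), (216, 201, 362, 162), (240, 204, 359, 156), (264, 208, 355, 148), (288, 211, 352, 142), (312, 215, 348, 134), (336, 218, 345, 128)]
5.925 [ 511.4 -174.4  112.8] 4.99998117054929 54.8092836017471 [ 0.1  0.1 -3.6] [-0.127  0.127  0.022]
```

View pics/c3.png

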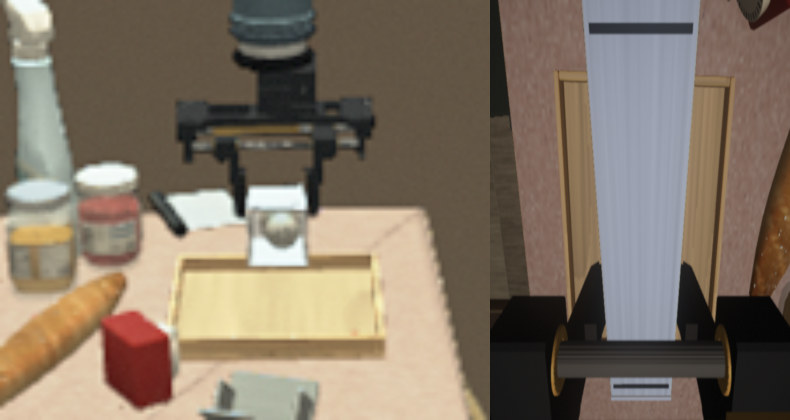

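```bash
cat > tilt.py <<'E'
from h import *
import sys
c=cams.get_calibration("wrist");im=cams.read_camera("wrist")[:,:,::-1]
if len(sys.argv)>1: cv2.imwrite(f"pics/{sys.argv[1]}.png",im)
m=cv2.inRange(cv2.cvtColor(im,cv2.COLOR_BGR2HSV),(0,0,110),(180,45,255))
R=np.array(c["pose"])[:3,:3];P=[]
for y in range(0,320,8):
    x=np.flatnonzero(m[y,120:440])
    if len(x)<100: continue
    w=x.max()-x.min()+1;d=c["fx"]*55/w
    P.append(R@[0,-(y-c["cy"])/c["fy"]*d,-d]+np.array(c["pose"])[:3,3])
P=np.array(P);s=r.sense();u=np.array([np.cos(s["orientation"][2]),np.sin(s["orientation"][2])])
h=P[:,:2]@u;k=np.polyfit(h,P[:,2],1);res=P[:,2]-np.polyval(k,h)
print("mouth up deg",np.degrees(np.arctan(k[0])).round(1),"res",res.std().round(1),len(P),"z over G",(np.polyval(k,s["tool_pos"][:2]@u)-s["tool_pos"][2]-19).round(1))
print(s["clock"],np.round(s["tool_pos"],1),s["grasp_force"],s["width"],np.round(s["force"],1))
E
python3 tilt.py
```

```text
mouth up deg 14.1 res 0.4 38 z over G 0.9
6.075 [ 511.3 -174.4  112.7] 4.999984079986461 55.06665245206488 [-0.7 -0.7 -3.6]
```

Request:
drive_tool(
  commands=[0,0,0,0,0,0,0,0,0,0,0,0,0,0,0,0,0,0,0,0],
  squeeze=4.5,
)

```text
clock: 6.7
tool_pos: [511.4, -174.4, 112.7]
orientation: [3.142, 0.0, 1.571]
force: [0.0, 0.3, -3.3]
width: 55.2
grasp_force: 4.5
```

```bash
python3 tilt.py
```

```text
mouth up deg 14.0 res 0.4 38 z over G 0.9
6.75 [ 511.3 -174.4  112.7] 4.499941201211186 55.11139860837121 [-0.8 -1.5 -2.6]
```

Request:
drive_tool(
  commands=[0,-0.06,0,0,0,-0.11,-0.05,0,0,-0.11,-0.1,0,0,-0.11,-0.15,0,0,-0.11,-0.18,0],
  squeeze=6,
)

```text
clock: 7.38
tool_pos: [510.8, -201.2, 66.3]
orientation: [-3.14, -0.001, 1.572]
force: [-0.1, -0.5, -3.6]
width: 54.8
grasp_force: 6.0
```

Request:
drive_tool(
  commands=[0,0,-0.02,0,0,0,-0.05,0,0,0,-0.07,0,0,0,-0.09,0,0,0,-0.1,0],
)

```text
clock: 8.0
tool_pos: [511.6, -202.3, 43.3]
orientation: [3.141, 0.0, 1.571]
force: [-3.2, 1.1, 8.5]
width: 55.1
grasp_force: 6.0
```

```bash
python3 tilt.py
```

```text
mouth up deg 5.9 res 0.3 39 z over G 3.6
8.05 [ 511.6 -202.3   43.1] 5.999988580006175 54.85552637878804 [-2.1  0.7  4.2]
```

Request:
drive_tool(
  commands=[0,0,-0.016,0,0,0.032,-0.016,0,0,0.059,0.006,0,0,0.071,0.028,0,0,0.089,0.052,0],
)

```text
clock: 8.68
tool_pos: [511.2, -179.0, 56.0]
orientation: [-3.141, -0.0, 1.572]
force: [0.3, -0.6, -3.3]
width: 55.2
grasp_force: 6.0
```

```bash
python3 tilt.py
```

```text
mouth up deg 6.4 res 0.3 38 z over G 6.6
8.725 [ 511.8 -178.4   56.6] 5.999892867403105 54.87797438108416 [ 0.2  0.9 -3.4]
```

Request:
drive_tool(
  commands=[0,-0.08,0,0,0,-0.11,-0.02,0,0,-0.11,-0.05,0,0,-0.11,-0.075,0,0,-0.11,-0.09,0],
)

```text
clock: 9.35
tool_pos: [511.0, -206.3, 32.8]
orientation: [-3.14, -0.001, 1.572]
force: [-3.1, 2.0, 7.9]
width: 55.3
grasp_force: 6.0
```

Request:
drive_tool(
  commands=[0,0.01,0,0,0,0.03,0,0,0,0.05,0.0,0,0,0.06,0.0,0,0,0.068,0.0,0],
)

```text
clock: 9.98
tool_pos: [511.0, -193.4, 33.8]
orientation: [3.141, 0.004, 1.569]
force: [-2.0, -8.8, -1.9]
width: 55.1
grasp_force: 6.0
```

```bash
python3 tilt.py
```

```text
mouth up deg 0.0 res 0.3 39 z over G 6.9
10.025 [ 511.  -193.    33.7] 5.998883144930005 54.73552873254931 [-2.5 -8.7 -0.6]
```

Request:
drive_tool(
  commands=[0,0.012,0.03,0,0,0.022,0.055,0,0,0.036,0.078,0,0,0.06,0.108,0,0,0.088,0.135,0],
)

```text
clock: 10.65
tool_pos: [511.1, -171.2, 67.9]
orientation: [3.14, 0.004, 1.569]
force: [-2.1, -7.4, 1.1]
width: 55.0
grasp_force: 6.0
```

```bash
python3 tilt.py d
```

```text
mouth up deg -18.9 res 0.3 32 z over G 3.3
10.7 [ 511.6 -170.1   68.5] 6.001905903685838 55.09182715101645 [-3.6 -7.7  1.1]
```

Request:
drive_tool(
  commands=[0,0.015,0.014,0,0,0.03,0.028,0,0,0.045,0.042,0,0,0.062,0.054,0,0,0.078,0.064,0],
)

```text
clock: 11.32
tool_pos: [511.4, -151.4, 83.9]
orientation: [3.14, 0.004, 1.569]
force: [-2.4, -7.3, 2.4]
width: 55.0
grasp_force: 6.0
```

Request:
drive_tool(
  commands=[0,0,0,0,0,0,0,0,0,0,0,0,0,0,0,0,0,0,0,0],
  squeeze=30,
)

```text
clock: 11.95
tool_pos: [511.4, -151.4, 83.9]
orientation: [3.14, 0.003, 1.569]
force: [-2.1, -7.5, 3.8]
width: 54.6
grasp_force: 30.0
```

```bash
python3 tilt.py
python3 - <<'E'
from h import *
s=cams.read_camera("side")[:,:,::-1];t=cams.read_camera("top")[:,:,::-1]
cv2.imwrite("pics/c4.png",np.hstack([cv2.resize(s[150:230,225:325],(400,320),interpolation=2),cv2.resize(t[170:280,340:450],(320,320),interpolation=2)]))
E
```

```text
mouth up deg -32.2 res 0.6 28 z over G 3.4
12.0 [ 511.4 -151.4   83.9] 30.000064905616455 54.33581381305097 [-2.6 -7.8  3.6]
```

View pics/c4.png

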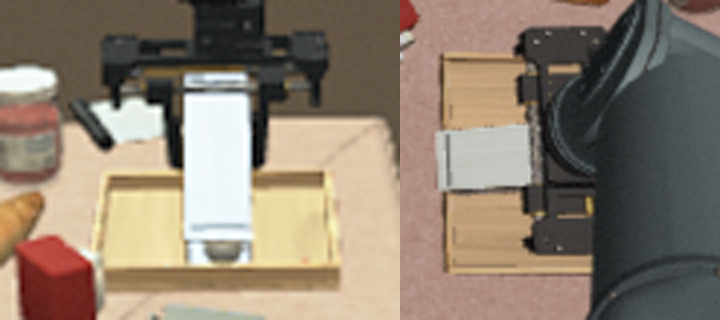

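Request:
drive_tool(
  commands=[0,-0.03,0.012,0,0,-0.07,0.016,0,0,-0.12,0.016,0,0,-0.17,0.016,0,0,-0.22,0.016,0],
)

```text
clock: 12.72
tool_pos: [511.3, -204.7, 86.9]
orientation: [-3.141, 0.0, 1.571]
force: [-0.2, -0.5, -3.1]
width: 54.7
grasp_force: 30.0
```

Request:
drive_tool(
  commands=[0,-0.04,0,0,0,-0.08,0,0,0,-0.12,0,0,0,-0.17,0.005,0,0,-0.22,0.01,0],
)

```text
clock: 13.35
tool_pos: [511.4, -259.5, 89.6]
orientation: [3.141, 0.0, 1.571]
force: [-0.3, -0.2, -2.5]
width: 54.7
grasp_force: 30.0
```

```bash
python3 tilt.py
python3 - <<'E'
from h import *
s=cams.read_camera("side")[:,:,::-1];t=cams.read_camera("top")[:,:,::-1]
cv2.imwrite("pics/c5.png",np.hstack([cv2.resize(s[150:230,225:325],(400,320),interpolation=2),cv2.resize(t[170:280,340:450],(320,320),interpolation=2)]))
E
```

```text
mouth up deg -32.4 res 0.7 28 z over G 5.1
13.4 [ 511.2 -261.9   90.1] 29.999464566644747 54.34282903443686 [ 0.8 -2.2 -1.4]
```

View pics/c5.png

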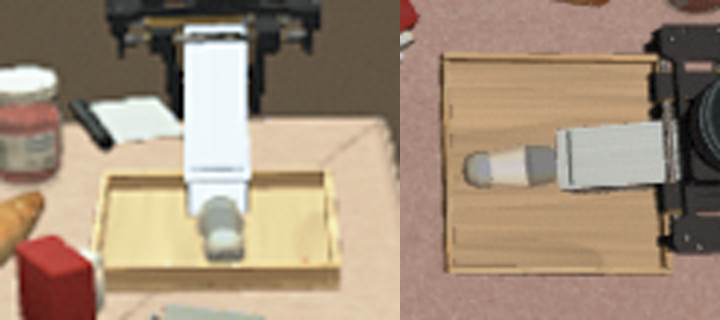

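Request:
drive_tool(
  commands=[0,-0.03,0,0,0,-0.06,0,0,0,-0.09,0,0,0,-0.12,0,0,0,-0.14,0,0],
)

```text
clock: 14.12
tool_pos: [511.3, -294.4, 89.5]
orientation: [3.142, 0.0, 1.571]
force: [-0.4, -0.4, -2.0]
width: 54.9
grasp_force: 30.0
```

Request:
drive_tool(
  commands=[0,-0.02,0.05,0,0,-0.02,0.15,0,0,-0.02,0.3,0,0,-0.02,0.45,0,0,-0.02,0.5,0],
)

```text
clock: 14.75
tool_pos: [512.4, -299.6, 217.4]
orientation: [3.137, 0.002, 1.571]
force: [0.6, 0.2, -2.7]
width: 54.7
grasp_force: 30.0
```

```bash
python3 tilt.py
python3 - <<'E'
from h import *
s=cams.read_camera("side")[:,:,::-1];t=cams.read_camera("top")[:,:,::-1]
cv2.imwrite("pics/c6.png",np.hstack([cv2.resize(s[150:230,225:325],(400,320),interpolation=2),cv2.resize(t[170:280,340:450],(320,320),interpolation=2)]))
E
```

```text
mouth up deg -32.5 res 0.8 28 z over G 4.3
14.8 [ 512.5 -299.4  217.5] 29.999733477307018 54.602828439815056 [ 0.8 -1.1 -1.1]
```

View pics/c6.png

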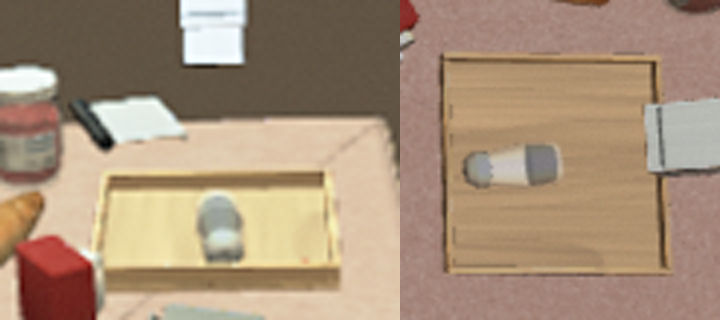

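Request:
drive_tool(
  commands=[0,0.12,0,0,0,0.32,0,0,0,0.54,0,0,0,0.76,0,0,0,0.98,0,0],
)

```text
clock: 15.52
tool_pos: [510.1, -51.8, 212.9]
orientation: [-3.139, 0.0, 1.571]
force: [0.2, -0.4, -1.6]
width: 54.5
grasp_force: 30.0
```

Request:
drive_tool(
  commands=[0.03,0.22,0,-0.05,0.08,0.44,0,-0.1,0.12,0.66,0,-0.16,0.16,0.86,0,-0.21,0.176,0.98,0,-0.21],
)

```text
clock: 16.15
tool_pos: [554.2, 194.5, 212.3]
orientation: [-3.139, 0.002, 1.244]
force: [-0.6, -0.4, -1.4]
width: 54.7
grasp_force: 30.0
```

Request:
drive_tool(
  commands=[0,0.04,0,0,0,0.08,-0.05,0,0,0.08,-0.1,0,0,0.08,-0.17,0,0,0.08,-0.21,0],
)

```text
clock: 16.77
tool_pos: [554.7, 209.9, 160.3]
orientation: [-3.14, 0.002, 1.24]
force: [-0.6, 0.3, -2.3]
width: 54.7
grasp_force: 30.0
```

```bash
python3 tilt.py;python3 -c "
from plant import r;print(r.sense()['orientation'])"
```

```text
mouth up deg -31.7 res 0.6 28 z over G 5.0
16.825 [554.2 210.1 159.4] 29.999901129340287 54.86992922484109 [-0.9  0.  -3.3]
[-3.13938685e+00  2.58033974e-03  1.24012336e+00]
```

Request:
drive_tool(
  commands=[0.009,0.002,-0.04,0,0.009,0.002,-0.07,0,0.008,0,-0.086,0,-0.002,-0.03,-0.094,0,-0.014,-0.064,-0.1,0],
  squeeze=7,
)

```text
clock: 17.45
tool_pos: [551.9, 194.9, 137.2]
orientation: [3.141, -0.0, 1.241]
force: [-0.3, -0.1, -1.9]
width: 55.3
grasp_force: 7.0
```

```bash
python3 tilt.py
```

```text
mouth up deg -15.6 res 0.7 31 z over G 3.3
17.5 [551.4 193.  137. ] 6.9996815515332855 54.653562687116846 [ 0.2 -1.4 -1.9]
```

Request:
drive_tool(
  commands=[-0.006,-0.018,-0.012,0,-0.012,-0.036,-0.022,0,-0.019,-0.055,-0.034,0,-0.027,-0.078,-0.052,0,-0.035,-0.1,-0.076,0],
)

```text
clock: 18.12
tool_pos: [542.9, 170.2, 117.5]
orientation: [-3.141, -0.0, 1.241]
force: [0.6, 0.4, -1.1]
width: 55.3
grasp_force: 7.0
```

```bash
python3 tilt.py
```

```text
mouth up deg -6.4 res 18.5 34 z over G 19.2
18.175 [542.  168.9 116.6] 6.99989000584992 54.94199380580235 [-0.7 -0.3 -2.3]
```

```bash
sed -i 's/^P=np.array(P);s=/P=np.array(P);P=P[-18:];s=/' tilt.py; sed -i 's/range(0,320,8)/range(0,300,8)/' tilt.py; python3 tilt.py e
python3 - <<'E'
import cv2,numpy as np
im=cv2.imread("pics/e.png");m=cv2.inRange(cv2.cvtColor(im,cv2.COLOR_BGR2HSV),(0,0,110),(180,45,255))
print([(y,np.flatnonzero(m[y]).min(),np.flatnonzero(m[y]).max(),int((m[y]>0).sum())) for y in range(0,340,20)])
E
```

```text
mouth up deg 18.8 res 0.3 18 z over G 3.4
18.225 [542.1 169.2 116.9] 6.999900338441876 55.16033824614616 [ 0.3 -0.2 -2.2]Traceback (most recent call last):
  File "<stdin>", line 3, in <module>
    return umr_minimum(a, axis, None, out, keepdims, initial, where)
ValueError: zero-size array to reduction operation minimum which has no identity
```

Request:
drive_tool(
  commands=[-0.004,-0.012,-0.015,0,-0.008,-0.024,-0.033,0,-0.012,-0.036,-0.055,0,-0.015,-0.045,-0.075,0,-0.017,-0.051,-0.092,0],
)

```text
clock: 18.85
tool_pos: [539.5, 158.8, 95.8]
orientation: [3.141, -0.002, 1.242]
force: [-1.1, 3.0, 10.3]
width: 54.9
grasp_force: 7.0
```

```bash
python3 tilt.py
```

```text
mouth up deg 31.2 res 0.2 18 z over G 12.1
18.9 [539.4 158.6  95.4] 7.000571221578866 54.97843141733454 [-0.8  1.8  6.2]
```

Run:
```python
from h import *
s=cams.read_camera("side")[:,:,::-1];w=cams.read_camera("wrist")[:,:,::-1]
cv2.imwrite("pics/c7.png",np.hstack([cv2.resize(s[165:285,220:320],(400,480),interpolation=2),cv2.resize(w[0:420,80:430],(400,480),interpolation=2)]))
```

```text
(no output)
```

View pics/c7.png

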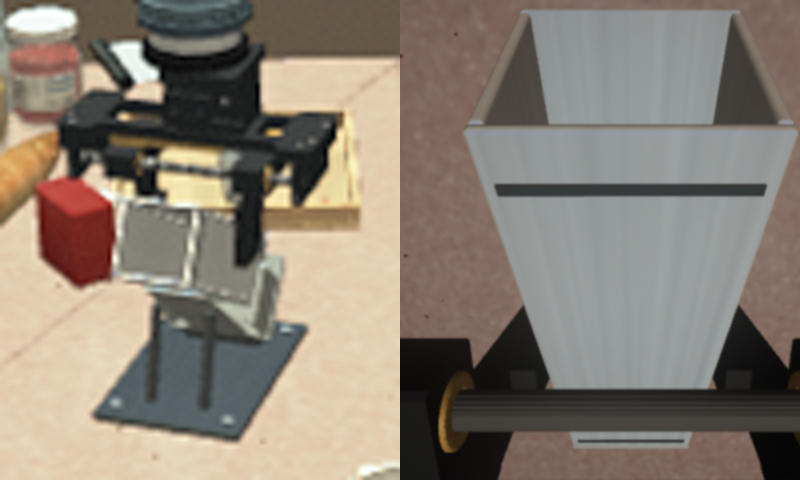

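Request:
drive_tool(
  commands=[0,0,0.01,0,0,0,0.01,0,0,0,0.01,0,0,0,0,0,0,0,0,0],
  squeeze=3.5,
)

```text
clock: 19.62
tool_pos: [539.1, 158.0, 95.1]
orientation: [3.141, -0.001, 1.241]
force: [-0.1, 2.0, 1.8]
width: 54.9
grasp_force: 3.5
```

```bash
python3 tilt.py
```

```text
mouth up deg 30.1 res 0.2 18 z over G 13.0
19.675 [539.1 158.   95.1] 3.4997339039910003 54.854185647695836 [-0.8  2.3  0.9]
```

Run:
```python
from h import *
c=cams.get_calibration("wrist");P=np.array(c["pose"]);s=r.sense()
k=400/350;S=np.array([521.8,109.5,43]);u=np.array([.324,.946,0])
for x0,x1,y in((467,795,128),(573,690,447)):
    o,d=ray("wrist",[(80+x0/k-80*0-0,y/k),(80+x1/k-0,y/k)] if 0 else [((x0-400)/k+80,y/k),((x1-400)/k+80,y/k)],c)
    t=55/np.linalg.norm(d[1]-d[0]);X=(o+d*t).mean(0);q=X-S
    print(X.round(1),"u",(q@u).round(1),"w",(q@[-.946,.324,0]).round(1),"z",X[2].round(1))
    G=s["tool_pos"]+[0,0,19];print("rel G u,z",((X-G)@u).round(1),(X-G)[2].round(1))
```

```text
[564.2 229.5 169.5] u 127.3 w -1.3 z 169.5
rel G u,z 75.8 55.4
[517.2  90.3  86.5] u -19.6 w -1.9 z 86.5
rel G u,z -71.1 -27.6
```

Request:
drive_tool(
  commands=[0.005,0.015,0.012,0,0.01,0.03,0.024,0,0.017,0.049,0.034,0,0.017,0.049,0.034,0,0.017,0.049,0.034,0],
  squeeze=9,
)

```text
clock: 20.3
tool_pos: [543.0, 169.7, 103.4]
orientation: [-3.141, 0.0, 1.241]
force: [0.0, -0.7, -2.4]
width: 54.9
grasp_force: 9.0
```

Request:
drive_tool(
  commands=[0,0,-0.01,0,-0.001,-0.003,-0.02,0,-0.002,-0.006,-0.03,0,-0.003,-0.008,-0.04,0,-0.003,-0.008,-0.042,0],
  squeeze=7,
)

```text
clock: 20.92
tool_pos: [542.5, 167.5, 93.3]
orientation: [3.142, 0.0, 1.241]
force: [-2.1, -1.1, 8.0]
width: 54.8
grasp_force: 7.0
```

```bash
python3 tilt.py
```

```text
mouth up deg 30.4 res 3.5 18 z over G 27.3
20.975 [542.5 167.5  93.3] 6.999804584338563 54.67269080492344 [-1.3 -1.1  3.9]
```

Run:
```python
from h import *
c=cams.get_calibration("wrist");im=cams.read_camera("wrist")[:,:,::-1]
hsv=cv2.cvtColor(im,cv2.COLOR_BGR2HSV);m=cv2.inRange(hsv,(0,0,100),(180,45,255))
for y in range(20,420,16):
    x=np.flatnonzero(m[y,60:500])+60
    print(y,(x.min(),x.max(),len(x)) if len(x) else 0,hsv[y,280].tolist())
```

```text
20 (np.int64(169), np.int64(395), 227) [51, 12, 151]
36 (np.int64(163), np.int64(400), 222) [43, 20, 153]
52 (np.int64(158), np.int64(405), 215) [44, 18, 154]
68 (np.int64(154), np.int64(410), 207) [43, 20, 156]
84 (np.int64(149), np.int64(415), 197) [43, 19, 157]
100 (np.int64(144), np.int64(420), 189) [44, 21, 158]
116 (np.int64(139), np.int64(425), 183) [45, 19, 158]
132 (np.int64(134), np.int64(430), 176) [46, 21, 160]
148 (np.int64(129), np.int64(435), 170) [45, 19, 159]
164 (np.int64(124), np.int64(440), 165) [45, 19, 159]
180 (np.int64(119), np.int64(445), 164) [45, 19, 159]
196 (np.int64(114), np.int64(449), 336) [108, 20, 166]
212 (np.int64(125), np.int64(438), 314) [45, 19, 159]
228 (np.int64(136), np.int64(427), 292) [44, 18, 152]
244 (np.int64(147), np.int64(416), 270) [46, 21, 159]
260 (np.int64(158), np.int64(405), 248) [45, 19, 159]
276 (np.int64(169), np.int64(394), 226) [45, 19, 159]
292 (np.int64(180), np.int64(383), 204) [46, 21, 159]
308 (np.int64(191), np.int64(372), 182) [43, 19, 157]
324 (np.int64(202), np.int64(361), 160) [46, 21, 156]
340 (np.int64(245), np.int64(349), 29) [43, 24, 97]
356 0 [19, 31, 65]
372 0 [18, 34, 74]
388 0 [9, 70, 128]
404 0 [9, 67, 129]
```

```bash
cat > tilt.py <<'E'
from h import *
c=cams.get_calibration("wrist");im=cams.read_camera("wrist")[:,:,::-1];P4=np.array(c["pose"])
m=cv2.inRange(cv2.cvtColor(im,cv2.COLOR_BGR2HSV),(0,0,100),(180,45,255))[:, 40:520]
W={}
for y in range(0,325,2):
    x=np.flatnonzero(m[y])
    if len(x)>100: W[y]=x.max()-x.min()+1
ym=max(W,key=W.get)   # widest row = upper mouth edge
s=r.sense();G=s["tool_pos"]+np.array([0,0,19]);u=np.array([.324,.946,0])
P=[]
for y in W:
    if y<ym: continue
    d=c["fx"]*55/W[y];P.append(P4[:3,:3]@[0,-(y-c["cy"])/c["fy"]*d,-d]+P4[:3,3]-G)
P=np.array(P);h=P@u;k=np.polyfit(h,P[:,2],1);a=np.arctan(k[0])
ax=P[0]@u*np.cos(a)+P[0,2]*np.sin(a);top=k[1]*np.cos(a)
print("tilt",np.degrees(a).round(1),"mouth row",ym,W[ym],"sG",(175-ax).round(1),"top perp over G",top.round(1),"res",(P[:,2]-np.polyval(k,h)).std().round(2))
A=np.array([np.cos(a),np.sin(a)]);N=np.array([-A[1],A[0]]);q=G-[521.8,109.5,43];g=np.array([q@u,q[2]])
for nm,v in(("heel low",-(175-ax)*A+(top-55)*N),("heel up",-(175-ax)*A+top*N)):
    p=g+v;print(nm,"axial",(p@[.766,.643]).round(1),"perp",(p@[-.643,.766]).round(1))
print("G axial/perp",(g@[.766,.643]).round(1),(g@[-.643,.766]).round(1),"w",(q@[-.946,.324,0]).round(1))
print(s["clock"],np.round(s["tool_pos"],1),s["grasp_force"],s["width"],np.round(s["force"],1))
E
python3 tilt.py
```

```text
tilt 40.0 mouth row 194 337 sG 81.4 top perp over G 13.1 res 0.09
heel low axial 10.4 perp -28.4
heel up axial 10.4 perp 26.6
G axial/perp 91.8 13.5 w -0.8
21.075 [542.5 167.6  93.3] 7.000256249739323 54.589199707313085 [-2.2 -2.2  5.2]
```

Request:
drive_tool(
  commands=[-0.003,-0.008,-0.007,0,-0.006,-0.016,-0.014,0,-0.009,-0.024,-0.021,0,-0.011,-0.032,-0.028,0,-0.012,-0.035,-0.031,0],
  squeeze=10,
)

```text
clock: 21.7
tool_pos: [540.0, 159.2, 86.0]
orientation: [3.141, -0.001, 1.241]
force: [-2.1, -0.9, 13.6]
width: 54.7
grasp_force: 10.0
```

```bash
python3 tilt.py
```

```text
tilt 40.0 mouth row 194 337 sG 81.4 top perp over G 13.1 res 0.09
heel low axial -1.0 perp -28.4
heel up axial -1.0 perp 26.6
G axial/perp 80.5 13.4 w -1.2
21.75 [540.1 159.3  86. ] 10.001690053904895 55.396710849970816 [-1.5 -1.3  8.3]
```

Request:
drive_tool(
  commands=[-0.002,-0.005,-0.004,0,-0.004,-0.01,-0.008,0,-0.006,-0.016,-0.013,0,-0.006,-0.016,-0.013,0,-0.006,-0.016,-0.013,0],
)

```text
clock: 22.38
tool_pos: [539.7, 158.1, 83.6]
orientation: [3.139, -0.005, 1.243]
force: [-0.4, 4.9, 10.9]
width: 55.0
grasp_force: 10.0
```

```bash
python3 tilt.py
```

```text
tilt 40.0 mouth row 186 351 sG 78.9 top perp over G 14.2 res 0.1
heel low axial -1.0 perp -28.4
heel up axial -0.9 perp 26.6
G axial/perp 78.0 12.4 w -1.1
22.425 [539.7 158.1  83.6] 10.002591288476879 54.9208065444743 [-0.5  4.  12.2]
```

Request:
drive_tool(
  commands=[0.004,0.01,0.01,0,0.004,0.01,0.01,0,0.004,0.01,0.01,0,0.004,0.01,0.01,0,0.004,0.01,0.01,0],
  gripper=-1,
  squeeze=3,
)

```text
clock: 23.05
tool_pos: [538.7, 157.4, 84.3]
orientation: [-3.141, 0.0, 1.241]
force: [-0.2, -0.4, -0.3]
width: 88.2
grasp_force: 0.0
```

```bash
python3 tilt.py
```

```text
tilt 39.9 mouth row 182 350 sG 78.7 top perp over G 13.1 res 0.12
heel low axial -1.0 perp -28.1
heel up axial -0.9 perp 26.9
G axial/perp 77.8 13.5 w -0.5
23.1 [538.8 157.5  84.4] 0.0 87.90742257887331 [ 0.5 -0.4 -0.3]
```

Released and seated. Raise slowly straight up, then check.

Request:
drive_tool(
  commands=[0,0,0.08,0,0,0,0.2,0,0,0,0.35,0,0,0,0.5,0,0,0,0.6,0],
)

```text
clock: 23.72
tool_pos: [539.3, 157.6, 236.3]
orientation: [3.14, -0.001, 1.241]
force: [-0.1, 0.3, -0.9]
width: 88.4
grasp_force: 0.0
```

Request:
drive_tool(
  commands=[-0.2,0.2,0.1,0,-0.35,0.4,0.2,0,-0.5,0.6,0.2,0,-0.6,0.8,0.2,0,-0.6,0.9,0.2,0],
)

```text
clock: 24.35
tool_pos: [385.9, 385.7, 284.7]
orientation: [-3.14, -0.001, 1.246]
force: [1.3, -0.7, 0.3]
width: 87.6
grasp_force: 0.0
```

Run:
```python
from h import *
t=cams.read_camera("top")[:,:,::-1];s=cams.read_camera("side")[:,:,::-1]
a=cv2.imread("pics/top0.png");b=cv2.imread("pics/side0.png")
for n,x,y,bx in(("canister top",t,a,(170,260,215,320)),("canister side",s,b,(200,280,240,305)),("tray",t,a,(180,270,350,440)),("bystanders top",t,a,(120,285,110,200)),("timer",t,a,(160,200,312,352)),("side left",s,b,(280,345,190,350))):
    d=cv2.absdiff(x,y).max(2)[bx[0]:bx[1],bx[2]:bx[3]];m=(d>30);yx=np.argwhere(m)
    print(n,m.sum(),(yx.min(0)+[bx[0],bx[2]],yx.max(0)+[bx[0],bx[2]]) if m.any() else "")
st=r.sense();print(st["clock"],st["tool_pos"].round(1) if hasattr(st["tool_pos"],"round") else st["tool_pos"])
```

```text
canister top 135 (array([189, 227]), array([232, 295]))
canister side 251 (array([200, 247]), array([231, 285]))
tray 370 (array([220, 361]), array([234, 395]))
bystanders top 2911 (array([219, 110]), array([284, 181]))
timer 0 
side left 0 
24.45 [386.6 386.7 284.3]
```

```bash
python3 - <<'E'
from h import *
t=cams.read_camera("top")[:,:,::-1];s=cams.read_camera("side")[:,:,::-1]
a=cv2.imread("pics/top0.png");b=cv2.imread("pics/side0.png")
g=lambda i,bx:cv2.cvtColor(np.ascontiguousarray(i[bx[0]:bx[1],bx[2]:bx[3]]),cv2.COLOR_BGR2GRAY)
for n,x,y,bx in(("top mouth",t,a,(184,216,222,262)),("top heel",t,a,(200,238,265,300)),("side mouth",s,b,(207,240,244,278))):
    M=np.eye(2,3,dtype=np.float32);cc,M=cv2.findTransformECC(g(y,bx),g(x,bx),M,cv2.MOTION_TRANSLATION,(3,100,1e-5),None,1);print(n,round(cc,3),M[:,2])
E
python3 - <<'E'
E
```

```text
top mouth 0.871 [ 0.2608142  -0.44698912]
top heel 0.976 [ 0.19185208 -0.26365754]
side mouth 0.94 [-0.32459193 -0.05963396]
```

```bash
python3 -c "
from plant import r;print(r.close_job())"
```

```text
the job is handed in; nothing more can be done
None
```

The job is handed in at about 25 s: the shaker lies flat inside the tray and the empty canister is back in its stand, within about 1 to 2 mm of its start. The timer has not moved and nothing touched the mug, the oat roll or the pretzel, though the arm partly hid them in the last top picture.

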